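# Unstack the mixed jars and complete the packing trays

## Task

Take the mixed stack on the packing table down from the top, one piece at a time, and complete the trays: stand each jar upright in the middle of the empty place between the two jars of its own kind (same lid colour and size), and set the blue-lidded tub flat in the middle of the empty half of the yellow crate, beside and parallel to the tub already there. Set the pieces down, do not drop or tip them, and do not move the tub or a jar while another piece still stands on it.

Things in the scene. Friction and masses are not known exactly. Their poses are not given: they have to be found in the camera images.
- jar_red_center (a point): filled glass jar, 54 mm in diameter and 66 mm high over its flat-topped red twist lid (straight sides, dark brown strips inside), about 200 g, standing upright on the blue lid of the tub at the start. The point is the jar's centre, half-way up, 33 mm above its underside; z points up out of the lid.
- jar_green_center (a point): filled glass jar, 54 mm in diameter and 66 mm high over its flat-topped green twist lid (straight sides, olive-green pieces inside), about 200 g, standing upright on the blue lid of the tub at the start. The point is the jar's centre, half-way up, 33 mm above its underside; z points up out of the lid.
- jar_gold_center (a point): small filled glass jar, 40 mm in diameter and 54 mm high over its gold twist lid (orange pieces inside), about 90 g, standing upright on the lid of the red or the green jar at the start, as the top of the stack. The point is its centre, half-way up, 27 mm above its underside; z points up.
- tub_center (a point): white rectangular tub with flat blue lid, 140 mm long (x), 64 mm wide (y), 55 mm high, about 340 g, foot of the stack, loose on the table, its length roughly along world y. The red and the green jar stand on its lid, centres 37 mm either side of its middle along x (20 mm between the jars). Point: the tub's centre, 27.5 mm above its underside.
- tray_red_place (a point): fixed yellow tray, 254 x 86 mm, with three square 78 mm places in a row along its x; two red-lidded jars like jar_red stand fixed in the end places, 83 mm from the middle one, which is empty. Point: centre of the empty place, on the 4 mm thick floor; z up. Above the floor: long sides 5 mm, dividers 10 mm, end walls 36 mm. The red jar belongs here. (A like tray with three white-lidded jars is full, no part of the job.)
- tray_green_place (a point): fixed yellow tray, 254 x 86 mm, with three square 78 mm places in a row along its x; two green-lidded jars like jar_green stand fixed in the end places, 83 mm from the middle one, which is empty. Point: centre of the empty place, on the 4 mm thick floor; z up. Above the floor: long sides 5 mm, dividers 10 mm, end walls 36 mm. The green jar belongs here.
- tray_gold_place (a point): fixed yellow tray, 212 x 72 mm, with three square 64 mm places in a row along its x; two jars like jar_gold stand fixed in the end places, 69 mm from the middle one, which is empty. Point: centre of the empty place, on the 4 mm thick floor; z up. Above the floor: long sides 5 mm, dividers 10 mm, end walls 36 mm. The small gold-lidded jar belongs here.
- tub_crate_place (a point): fixed yellow slatted crate, inside 170 (x, away from the robot) x 250 mm (y), walls 30 mm above the 4 mm floor. A fixed tub like the loose one lies in its right (-y) half, length along x, 112 mm from this place; a 4 mm rib divides the halves. Point: centre of the place in the empty half, on the floor, z up. The tub goes here, length along x, either way round.

How it is judged:
At the end, for the whole second after the job is handed in: Each jar stands upright (0.1 rad) on the floor of its own kind's tray, within 15 mm of the empty place's centre; the tub lies flat on the crate's floor within 15 mm of its place's centre and 0.2 rad of its direction; all four released and at rest (horizontal distance between jar_red_center and tray_red_place below 0.015 m and z of jar_red_center in the frame of tray_red_place between 0.029 and 0.037 m and angle between each of jar_red_center, jar_green_center, jar_gold_center, tub_center's own z axis and vertical below 0.1 rad and linear speed of each of jar_red, jar_green, jar_gold, tub below 0.02 m/s and angular speed of each of jar_red, jar_green, jar_gold, tub below 0.2 rad/s and contact force between each of jar_red, jar_green, jar_gold, tub and the fingers below 0.1 N and horizontal distance between jar_green_center and tray_green_place below 0.015 m and z of jar_green_center in the frame of tray_green_place between 0.029 and 0.037 m and horizontal distance between jar_gold_center and tray_gold_place below 0.015 m and z of jar_gold_center in the frame of tray_gold_place between 0.023 and 0.031 m and horizontal distance between tub_center and tub_crate_place below 0.015 m and z of tub_center in the frame of tub_crate_place between 0.0235 and 0.0315 m and angle between the x axis of tub_center and the x axis of tub_crate_place, either way round below 0.2 rad); the robot touches nothing.
It fails at once if a piece is dropped: it flies free of everything at more than 0.65 m/s (a fall of about 2 cm) ((contact force between jar_red and anything else below 0.05 N and linear speed of jar_red above 0.65 m/s) or (contact force between jar_green and anything else below 0.05 N and linear speed of jar_green above 0.65 m/s) or (contact force between jar_gold and anything else below 0.05 N and linear speed of jar_gold above 0.65 m/s) or (contact force between tub and anything else below 0.05 N and linear speed of tub above 0.65 m/s)).
It fails at once if a jar or the tub is tipped by more than 0.6 rad (angle between any of jar_red_center, jar_green_center, jar_gold_center, tub_center's own z axis and vertical above 0.6 rad).
It fails at once if the tub is moved more than 5 cm with a jar still on it, or a jar is moved more than 5 cm with the small jar still on it ((distance of tub_center from where it was at the start of the episode above 0.05 m and distance between tub_center and jar_red_center below 0.082 m) or (distance of tub_center from where it was at the start of the episode above 0.05 m and distance between tub_center and jar_green_center below 0.082 m) or (distance of jar_red_center from where it was at the start of the episode above 0.05 m and horizontal distance between jar_red_center and jar_gold_center below 0.025 m and distance between jar_red_center and jar_gold_center below 0.066 m) or (distance of jar_green_center from where it was at the start of the episode above 0.05 m and horizontal distance between jar_green_center and jar_gold_center below 0.025 m and distance between jar_green_center and jar_gold_center below 0.066 m)).
It also fails if it takes over 128 s, if anything falls off the work surface, if the arm or the gripper's body presses on something with over 40 N, if the wrist force passes 120 N, or if a joint passes its speed limit or range.

## Robot

A 6-joint arm with a two-finger parallel gripper is mounted at the origin on the work surface. World frame = base frame: x ahead of the robot, y to its left, z up, the work surface at z = 0. Lengths are in m, angles in rad, forces in N, time in s.
With the tool pointing down it reaches from about 0.325 to 0.775 m from the base axis. Payload 9.3 kg.
Tool frame: the origin (TCP) lies midway between the tips of the shut fingers; the grasp point (between the pads) lies 19 mm behind it; z points along the fingers, y is the direction in which the jaws open and shut (so a half turn about z gives the same grasp; the last joint's range is limited). The gripper opens to 85 mm and grips with 20 to 120 N. Pads are 22 mm wide; open, the fingers measure 114 mm over their backs; the gripper's body (76 mm by 85 mm) begins 54 mm behind the grasp point. The pads swing forward as they close: fully open they stand 13 mm farther back than shut.
Start: joints at [1.037, 0.259, 0.021, 1.334, 0, 1.418], TCP at [0.204, 0.511, 0.231] pointing down, gripper open.
Joint ranges: [-3.04, 3.04], [-0.91, 1.82], [-1.04, 1.36], [-1.92, 1.95], [-1.52, 1.45], [-3.14, 3.14]. Speed limits (rad/s): [2.22, 2.22, 2.79, 3.14, 3.14, 3.14].

## Interface

Orientations are given as a rotation vector (axis times angle).
In Python, from bench import status, vision, ctrl gives the robot as it stands.
- The arm moves only by the tool drive_tool, never from a script. Its argument "increments" is one flat list of numbers, 7 for each row, row after row: the finger opening in cm, from 0 to 8.54, then the shift along the tool's x, y, z in cm, then the turn, a rotation vector about the tool's x, y, z in degrees. A call has 1 to 8 rows; each row is the pose to reach, as a shift and turn from the pose commanded when the call began, along the tool's axes at that moment; what a row does not reach only later rows make up. A row lasts 1/8 s, in which the tool goes at most 62.5 mm and 10.7 degrees, less where a joint would pass 70% of its speed; a pose out of reach is approached as far as the arm can. A call with a gripper value outside its range is refused whole. The fingers move at their own pace and stop on an object; "squeeze" is the grip in N (left out, the last holds). Time passes only in rows, so rows that repeat a pose let the fingers close. It gives the time, the measured TCP pose, the force and the opening at its end, in the units of the state.
- status.get_obs(): the state, without advancing time (a new reading comes with each control period).
- vision.get_image(name): name is "scene" or "top" or "wrist"; returns a dict with "color" (400x640x3 uint8, blue, green, red), "depth" (400x640 float32, m along the optical axis (not along the pixel's ray), 0 where there is no reading), "K" (3x3 intrinsics, pixels), "eye" and "rotation" of the camera in the world; the wrist camera has in their place "T_tool_cam" (4x4, takes a point from camera to tool coordinates, whose origin is the TCP and whose axes are the flange's). Camera axes: x right, y up, looking along -z (the intrinsics and any distortion apply to the point x, -y, -z); pixel columns grow to the right and rows downward; lengths in m; the calibration is good to about 2 mm. The wrist camera is an equidistant fisheye: a pixel r from the principal point sees the ray r / f radians off the axis. A picture is of the moment at which its call begins: read the wrist's pose just before it.
- ctrl.finish_job(): hands the job in, once; it reports no verdict.
Trained networks look in the newest picture that a camera, given by its name, has taken for a name from the list of things; names that differ only in an ending like _2 or _b are one class to them, and where a whole thing is asked for, a point or a joint stands for the part that bears it (a point fixed in the world has none). Each returns a list of dicts, best first, with "p" (0 to 1); they miss things now and then, are a little off and sometimes report something else, mostly with a low value. They report only what shows in the picture. A call takes as long as a camera call.
- vision.find_in(query, camera): "centre" ([column, row] in pixels, amid what is visible of it).
- vision.silhouettes(query, camera): "mask" (400x640 bool, what is visible of it) and "centre" ([column, row] in pixels, amid what is visible of it).
- vision.tip_of(query, camera): "centre" ([column, row] in pixels: a listed point, or the origin of a listed thing).
The state is a dict: "time": time; "joints": joint angles; "qvel": joint speeds; "joint_efforts": joint torques, N m; "ee_pos": TCP position; "ee_rot": TCP orientation; "contact_force": force on the tool from outside, world axes, zero at the start; "wrist_torque": the same for the moment, N m; "grip_width": opening from 0.0 (shut) to 1.0 (fully open).
Only numpy, scipy, OpenCV 4.12 (cv2) and the standard library are available. Lean on these libraries where they do the work, as an engineer would, in place of code of your own. Each camera call takes 0.05 s, during which the arm holds its last target.

## Working session

There is one attempt and no reset: what is moved stays moved. The work goes in short steps, Python scripts to look and compute and a tool call to move; the robot and the scene stay as the last step left them, time stands still between calls to the robot, and variables do not carry over. Pictures are saved under pics/ and viewed, and the job is handed in when it is done.

Besides the shell and the picture viewer there is one more tool, called after "Request:" as name(argument=value, ...), one argument or row to a line, values as JSON. drive_tool: Moves the arm, as the interface text tells. Its arguments: {"type":"object","properties":{"increments":{"type":"array"},"squeeze":{"type":"number"}},"required":["increments"]}

```bash
mkdir -p pics; ls; cat > h.py <<'E'
import numpy as np,cv2
from bench import status,vision,ctrl
from scipy.spatial.transform import Rotation as R
def toolT():
    o=status.get_obs();T=np.eye(4);T[:3,:3]=R.from_rotvec(o['ee_rot']).as_matrix();T[:3,3]=o['ee_pos'];return T
def cloud(im):
    d=im['depth'];K=im['K'];v,u=np.mgrid[:400,:640]
    x=(u-K[0,2])/K[0,0]*d;y=(v-K[1,2])/K[1,1]*d
    P=np.stack([x,-y,-d],-1)
    return P@np.array(im['rotation']).T+np.array(im['eye'])
def ray(im,px,z):
    K=im['K'];r=np.array([(px[0]-K[0,2])/K[0,0],-(px[1]-K[1,2])/K[1,1],-1])
    r=np.array(im['rotation'])@r;e=np.array(im['eye']);return e+r*(z-e[2])/r[2]
E
python3 - <<'E'
from h import *
print(status.get_obs())
for n in ['scene','top','wrist']:
    im=vision.get_image(n);cv2.imwrite(f'pics/{n}0.png',im['color'])
    print(n,im['K'],im.get('eye'),im.get('rotation'),im.get('T_tool_cam'),[k for k in im])
E
```

```text
pics
{'time': 0.0, 'joints': array([1.03738042e+00, 2.59192820e-01, 2.07687576e-02, 1.33370201e+00,
       6.66456001e-06, 1.41818517e+00]), 'qvel': array([ 8.91276918e-04,  3.69953554e-05,  2.59279285e-04,  2.55977378e-04,
       -8.51855287e-04,  1.11670608e-03]), 'joint_efforts': array([ 4.33583818e-04, -5.55630398e+01,  3.44544446e+01,  1.33685349e-02,
       -2.54730730e-04,  1.74395649e-05]), 'ee_pos': array([0.20428262, 0.51035608, 0.23066858]), 'ee_rot': array([-5.94473071e-01, -3.08437239e+00,  1.96327792e-03]), 'contact_force': array([ 0.07810813,  0.5197075 , -0.23767771]), 'wrist_torque': array([ 0.00059874, -0.00638056,  0.01946012]), 'grip_width': 1.0031028109274653}
scene [[408.47327479   0.         321.58937068]
 [  0.         408.47327479 205.44883143]
 [  0.           0.           1.        ]] [1.09957225 0.57311954 0.69991041] [0.42222919 1.10366202 2.14359019] None ['color', 'depth', 'K', 'eye', 'rotation']
top [[412.70115787   0.         329.21519423]
 [  0.         412.70115787 201.14830399]
 [  0.           0.           1.        ]] [ 0.38170592 -0.01043998  1.32687938] [ 0.12336377 -0.11119001 -1.58714355] None ['color', 'depth', 'K', 'eye', 'rotation']
wrist [[309.70691629   0.         321.51102528]
 [  0.         309.70691629 201.71249989]
 [  0.           0.           1.        ]] None None [[ 1.57984664e-04  9.65113813e-01  2.61830675e-01  6.63158298e-02]
 [ 9.99999957e-01 -2.17071649e-04  1.96746198e-04 -1.11331501e-03]
 [ 2.46718490e-04  2.61830633e-01 -9.65113806e-01 -1.42293380e-01]
 [ 0.00000000e+00  0.00000000e+00  0.00000000e+00  1.00000000e+00]] ['color', 'depth', 'K', 'T_tool_cam']
```

```bash
sed -i "s/np.array(im\['rotation'\])/R.from_rotvec(im['rotation']).as_matrix()/g" h.py; cat h.py | tail -9
```

```text
o=status.get_obs();T=np.eye(4);T[:3,:3]=R.from_rotvec(o['ee_rot']).as_matrix();T[:3,3]=o['ee_pos'];return T
def cloud(im):
    d=im['depth'];K=im['K'];v,u=np.mgrid[:400,:640]
    x=(u-K[0,2])/K[0,0]*d;y=(v-K[1,2])/K[1,1]*d
    P=np.stack([x,-y,-d],-1)
    return P@R.from_rotvec(im['rotation']).as_matrix().T+np.array(im['eye'])
def ray(im,px,z):
    K=im['K'];r=np.array([(px[0]-K[0,2])/K[0,0],-(px[1]-K[1,2])/K[1,1],-1])
    r=R.from_rotvec(im['rotation']).as_matrix()@r;e=np.array(im['eye']);return e+r*(z-e[2])/r[2]
```

View pics/top0.png

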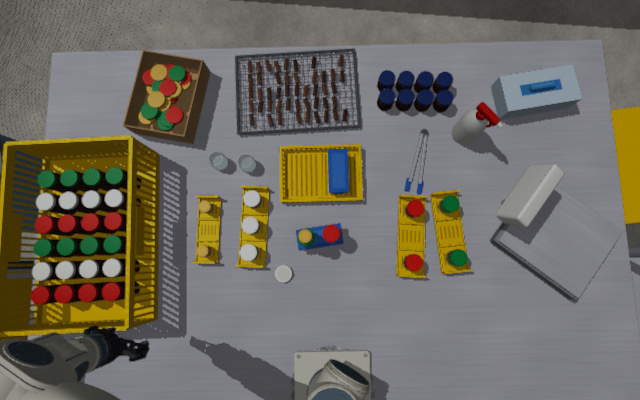

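View pics/scene0.png

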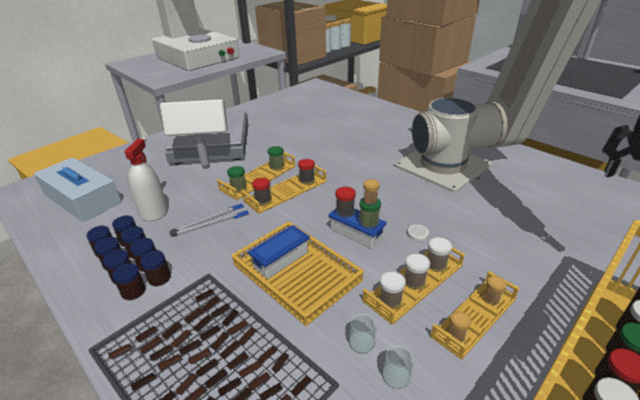

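View pics/wrist0.png

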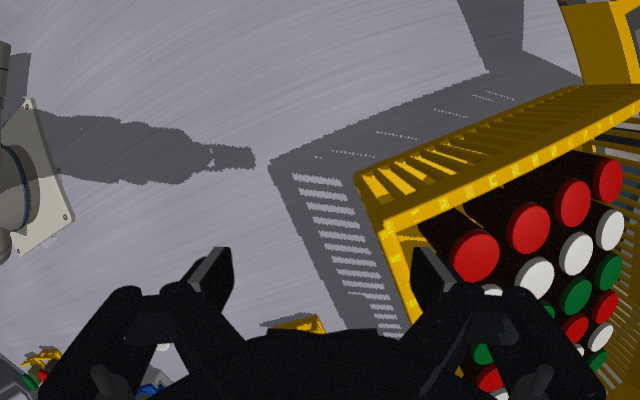

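```bash
cat > m.py <<'E'
from h import *
top=vision.get_image('top')
C=cloud(top)
hsv=cv2.cvtColor(top['color'],cv2.COLOR_BGR2HSV)
print('table z',np.median(C[290:330,420:500,2]))
def lid(u,v,r,zlo,zhi,lab):
    m=np.zeros((400,640),bool);m[v-r:v+r+1,u-r:u+r+1]=1
    m&=(C[...,2]>zlo)&(C[...,2]<zhi)
    P=C[m];z=np.median(P[:,2]);
    m2=m.astype(np.uint8)
    (c,rad)=cv2.minEnclosingCircle(np.argwhere(m)[:,::-1].astype(np.float32))
    vv,uu=np.nonzero(m);cen=[(uu.min()+uu.max())/2,(vv.min()+vv.max())/2]
    print(lab,len(P),'z',z.round(4),'mean',P.mean(0).round(4),'circ',ray(top,c,z)[:2].round(4),'mid',ray(top,cen,z)[:2].round(4),'ext',np.ptp(P,axis=0).round(3))
lid(306,236,14,.165,.185,'gold')
lid(331,234,14,.11,.13,'red')
lid(306,236,16,.11,.13,'green')
for a in [(413,208,'r1'),(414,263,'r2'),(450,204,'g1'),(458,258,'g2')]: lid(a[0],a[1],14,.06,.08,a[2])
for a in [(206,207,'o1'),(205,251,'o2')]: lid(a[0],a[1],12,.048,.066,a[2])
lid(339,172,26,.05,.07,'fixedtub')
# tub lid rect
for (u,v,r,lab) in [(320,237,30,'tub'),(339,172,28,'ftub')]:
    m=np.zeros((400,640),bool);m[v-r:v+r+1,u-r:u+r+1]=1
    b=(hsv[...,0]>100)&(hsv[...,0]<125)&(hsv[...,1]>120)&m
    if lab=='tub': pass
    P=C[b&(C[...,2]>.045)&(C[...,2]<.07)]
    rc=cv2.minAreaRect(P[:,:2].astype(np.float32));print(lab,len(P),rc,P[:,2].mean())
for q in ['tray_red_place','tray_green_place','tray_gold_place','tub_crate_place','tub_center','jar_red_center','jar_green_center','jar_gold_center']:
    z={'jar_red_center':.088,'jar_green_center':.088,'jar_gold_center':.148,'tub_center':.0275}.get(q,.004)
    for d in vision.tip_of(q,'top')[:2]: print(q,round(d['p'],2),d['centre'],ray(top,d['centre'],z).round(4))
E
python3 m.py
```

```text
table z -0.0003925043160245556
gold 147 z 0.1745 mean [0.4576 0.0662 0.1744] circ [0.4574 0.0659] mid [0.4564 0.0663] ext [0.036 0.034 0.014]
red 253 z 0.12 mean [ 0.4676 -0.0071  0.12  ] circ [ 0.4677 -0.0068] mid [ 0.4672 -0.0077] ext [0.05  0.05  0.015]
green 94 z 0.1195 mean [0.4533 0.0625 0.1196] circ [0.4575 0.0665] mid [0.4569 0.0656] ext [0.05  0.05  0.016]
r1 232 z 0.0698 mean [ 0.5435 -0.2657  0.0697] circ [ 0.5429 -0.2657] mid [ 0.5439 -0.2651] ext [0.05  0.05  0.014]
r2 246 z 0.0693 mean [ 0.3784 -0.2537  0.0691] circ [ 0.3782 -0.2536] mid [ 0.3788 -0.2525] ext [0.051 0.051 0.015]
g1 237 z 0.0692 mean [ 0.5547 -0.3748  0.0692] circ [ 0.5545 -0.3747] mid [ 0.5541 -0.3746] ext [0.05  0.053 0.016]
g2 253 z 0.0693 mean [ 0.3901 -0.389   0.069 ] circ [ 0.3905 -0.389 ] mid [ 0.3911 -0.3885] ext [0.051 0.05  0.015]
o1 126 z 0.0561 mean [0.5635 0.3855 0.0566] circ [0.5635 0.3855] mid [0.5635 0.3849] ext [0.035 0.039 0.013]
o2 132 z 0.057 mean [0.4256 0.3892 0.0569] circ [0.4247 0.3888] mid [0.4258 0.3888] ext [0.037 0.04  0.017]
fixedtub 882 z 0.0587 mean [ 0.668  -0.0326  0.0586
[... 175 characters left out ...]
279327393) 0.05486827811273937
ftub 849 ((0.6693922877311707, -0.032106757164001465), (0.1404580920934677, 0.06167379766702652), 0.9205227494239807) 0.05868939399912773
tray_red_place 0.65 [409.2, 234.1] [ 0.4686 -0.2558  0.004 ]
tray_green_place 0.59 [448.2, 230.2] [ 0.4786 -0.3809  0.004 ]
tray_gold_place 0.69 [205.6, 226.5] [0.5058 0.3975 0.004 ]
tub_crate_place 0.87 [303.0, 177.0] [0.6619 0.0822 0.004 ]
tub_crate_place 0.28 [318.9, 234.8] [0.472 0.033 0.004]
tub_center 0.88 [318.6, 235.2] [0.4692 0.0332 0.0275]
jar_red_center 0.76 [332.0, 236.6] [ 0.4601 -0.0089  0.088 ]
jar_green_center 0.68 [309.8, 235.2] [0.4656 0.0576 0.088 ]
jar_gold_center 0.52 [305.2, 235.8] [0.4601 0.0674 0.148 ]
```

```bash
cat > go.py <<'E'
import sys
from h import *
# usage: go.py x y z yawdeg : shift cm along tool axes, rotvec deg; full levelling
x,y,z,yw=map(float,sys.argv[1:5]);T=toolT();a=np.radians(yw)
cur=T[:3,1];yv=np.array([np.cos(a),np.sin(a),0])
if yv@cur<0 and '-n' not in sys.argv: yv=-yv
zv=np.array([0,0,-1.]);xv=np.cross(yv,zv);Rt=np.stack([xv,yv,zv],1)
o=status.get_obs()
print('t',round(o['time'],2),'pos',T[:3,3].round(4),'yaw_y',np.degrees(np.arctan2(cur[1],cur[0])).round(1),'j',np.round(o['joints'],2),'grip',round(o['grip_width'],3),'F',o['contact_force'].round(1))
print('shift cm',(T[:3,:3].T@(np.array([x,y,z])-T[:3,3])*100).round(2),'turn deg',np.degrees(R.from_matrix(T[:3,:3].T@Rt).as_rotvec()).round(2))
E
python3 - <<'E'
from h import *
C=cloud(vision.get_image('top'))
print('basket',np.percentile(C[200:300,60:150,2],[5,50,99]),C[200,160],C[230,135],C[200:210,240:270,2].max(), 'tub row ext')
m=(C[...,2]>.02)&(C[...,2]<.045)
mm=m[140:205,275:370];P=C[140:205,275:370][mm];print('crate wall',cv2.minAreaRect(P[:,:2].astype(np.float32)),P.min(0),P.max(0))
E
python3 go.py .457 .066 .25 89
```

```text
basket [0.00367892 0.12328734 0.19155807] [ 0.59655973  0.55201217 -0.00413552] [0.48458616 0.54711194 0.16667665] 1.3268793777229804 tub row ext
crate wall ((0.6691895723342896, 0.023143954575061798), (0.18536368012428284, 0.26335442066192627), 0.3767525851726532) [ 0.57579259 -0.10856577  0.02015268] [0.76270003 0.15440899 0.04387695]
t 0.65 pos [0.2044 0.5106 0.2313] yaw_y 68.2 j [ 1.04  0.26  0.02  1.33 -0.    1.42] grip 0.999 F [ 0.5  0.6 -0.4]
shift cm [-39.97 -31.89  -1.87] turn deg [ -0.     0.   -20.82]
```

Request:
drive_tool(
  increments=[8.5, -3, -2.4, -1, 0, 0, -2, 8.5, -8, -6.4, -1.9, 0, 0, -6, 8.5, -13, -10.4, -1.9, 0, 0, -10, 8.5, -18, -14.4, -1.9, 0, 0, -14, 8.5, -23, -18.4, -1.9, 0, 0, -18, 8.5, -28, -22.4, -1.9, 0, 0, -20.8, 8.5, -33, -26.4, -1.9, 0, 0, -20.8, 8.5, -37, -29.6, -1.9, 0, 0, -20.8],
  squeeze=40,
)

```text
time: 1.65
ee_pos: [0.4386, 0.0963, 0.2506]
ee_rot: [0.028, 3.14, 0.0]
contact_force: [0.9, 1.6, -0.5]
grip_width: 1.0
```

```bash
python3 go.py .457 .066 .20 89; python3 - <<'E'
from h import *
im=vision.get_image('wrist');cv2.imwrite('pics/w1.png',im['color'])
E
```

```text
t 1.65 pos [0.4386 0.0963 0.2506] yaw_y 89.0 j [ 0.03  0.08 -0.15  1.34  0.    0.05] grip 1.0 F [ 0.9  1.6 -0.5]
shift cm [-1.89 -3.    5.06] turn deg [ 0.01  0.06 -0.03]
```

View pics/w1.png

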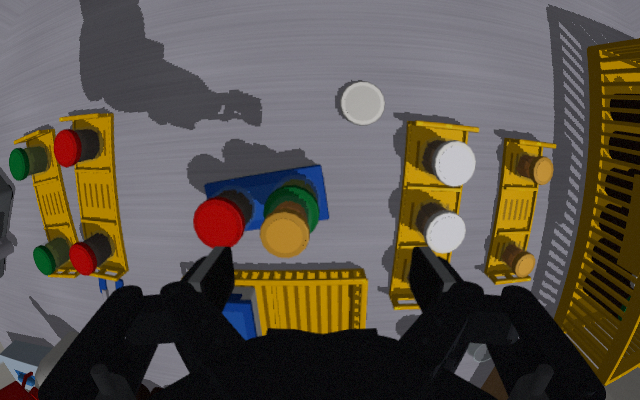

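```bash
cat >> h.py <<'E'
def wray(im,T,px,z):
    K=im['K'];d=np.array([px[0]-K[0,2],px[1]-K[1,2]]);r=np.hypot(*d);th=r/K[0,0]
    v=np.array([np.sin(th)*d[0]/r,-np.sin(th)*d[1]/r,-np.cos(th)])
    M=T@im['T_tool_cam'];v=M[:3,:3]@v;e=M[:3,3];return e+v*(z-e[2])/v[2]
def wlid(name_hsv,box,z,T=None,im=None):
    T=toolT() if T is None else T
    im=vision.get_image('wrist') if im is None else im
    h=cv2.cvtColor(im['color'],cv2.COLOR_BGR2HSV);m=cv2.inRange(h,np.array(name_hsv[0]),np.array(name_hsv[1]))
    mm=np.zeros_like(m);mm[box[1]:box[3],box[0]:box[2]]=m[box[1]:box[3],box[0]:box[2]]
    n,l,s,c=cv2.connectedComponentsWithStats(mm);k=1+np.argmax(s[1:,4])
    pts=np.argwhere(l==k)[:,::-1]
    P=np.array([wray(im,T,p,z)[:2] for p in pts]);(cc,r)=cv2.minEnclosingCircle(P.astype(np.float32))
    return s[k],P.mean(0).round(4),np.round(cc,4),round(r,4)
E
python3 - <<'E'
from h import *
T=toolT();im=vision.get_image('wrist')
h=cv2.cvtColor(im['color'],cv2.COLOR_BGR2HSV)
print('hsv',h[235,285],h[220,218],h[200,300],h[165,460])
print('gold',wlid(([12,100,150],[22,255,255]),(255,205,315,262),.1745,T,im))
print('red',wlid(([0,180,120],[6,255,255]),(190,190,250,252),.12,T,im))
for n,p,z in [('w_jar hi',(454,163),.07)]: print(n,wray(im,T,p,z))
print('o1',wlid(([12,100,130],[22,255,255]),(505,250,540,280),.057,T,im),'o2',wlid(([12,100,130],[22,255,255]),(527,155,560,190),.057,T,im))
print('r1',wlid(([0,180,120],[6,255,255]),(65,230,110,280),.07,T,im),'r2',wlid(([0,180,120],[6,255,255]),(48,120,90,170),.07,T,im))
E
```

```text
hsv [ 20 191 178] [  0 253 157] [ 17 172  74] [126   6 200]
gold (array([ 268,  209,   47,   45, 1688], dtype=int32), array([0.4571, 0.0666]), array([0.4574, 0.0665]), 0.0186)
red (array([ 199,  197,   49,   49, 1818], dtype=int32), array([ 0.4669, -0.006 ]), array([ 0.4674, -0.0064]), 0.0257)
w_jar hi [0.42136318 0.23757947 0.07      ]
o1 (array([520, 251,  20,  24, 328], dtype=int32), array([0.5632, 0.3857]), array([0.5636, 0.3863]), 0.0187) o2 (array([538, 155,  19,  31, 417], dtype=int32), array([0.4261, 0.3895]), array([0.429 , 0.3884]), 0.0223)
r1 (array([ 72, 243,  24,  31, 483], dtype=int32), array([ 0.5427, -0.2653]), array([ 0.5431, -0.2659]), 0.0256) r2 (array([ 56, 128,  23,  37, 631], dtype=int32), array([ 0.3781, -0.253 ]), array([ 0.3779, -0.2534]), 0.0257)
```

Request:
drive_tool(
  increments=[8.5, -1, -1.5, 0, 0, 0, 0, 8.5, -1.9, -3.0, 0, 0, 0, 0, 8.5, -1.9, -3.0, 3, 0, 0, 0, 8.5, -1.9, -3.0, 6, 0, 0, 0, 8.5, -1.9, -3.0, 9, 0, 0, 0, 8.5, -1.9, -3.0, 11, 0, 0, 0, 8.5, -1.9, -3.0, 11.9, 0, 0, 0, 8.5, -1.9, -3.0, 11.9, 0, 0, 0],
)

```text
time: 2.75
ee_pos: [0.4564, 0.0682, 0.1313]
ee_rot: [-0.027, -3.141, 0.0]
contact_force: [-0.0, -0.9, -0.3]
grip_width: 0.997
```

Request:
drive_tool(
  increments=[5, 0, 0, 0, 0, 0, 0, 4.2, 0, 0, 0, 0, 0, 0, 3.5, 0, 0, 0, 0, 0, 0, 3.0, 0, 0, 0, 0, 0, 0, 3.0, 0, 0, 0, 0, 0, 0, 3.0, 0, 0, 0, 0, 0, 0],
  squeeze=30,
)

```text
time: 3.5
ee_pos: [0.4567, 0.0678, 0.1318]
ee_rot: [0.028, 3.14, -0.001]
contact_force: [-0.6, -1.7, 6.2]
grip_width: 0.464
```

```bash
python3 go.py .4945 .3873 .25 88.6; python3 - <<'E'
from h import *
im=vision.get_image('wrist');cv2.imwrite('pics/w2.png',im['color'])
E
```

```text
t 3.5 pos [0.4567 0.0678 0.1318] yaw_y 89.0 j [-0.03  0.16 -0.37  1.04 -0.   -0.02] grip 0.464 F [-0.6 -1.7  6.2]
shift cm [ -3.22  32.01 -11.82] turn deg [-0.02  0.07  0.37]
```

View pics/w2.png

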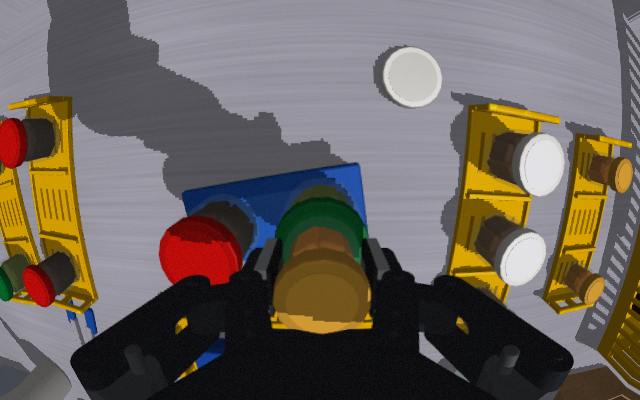

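Request:
drive_tool(
  increments=[3.0, 0, 0, -0.8, 0, 0, 0, 3.0, 0, 0, -2.5, 0, 0, 0, 3.0, 0, 1, -4.5, 0, 0, 0, 3.0, -0.3, 3.5, -5.5, 0, 0, 0, 3.0, -0.7, 7, -6, 0, 0, 0, 3.0, -1.1, 11, -6, 0, 0, 0, 3.0, -1.5, 15, -6, 0, 0, 0.4, 3.0, -1.9, 19, -6, 0, 0, 0.4],
)

```text
time: 4.55
ee_pos: [0.4786, 0.259, 0.1915]
ee_rot: [-0.039, -3.141, -0.0]
contact_force: [0.4, 0.7, -1.3]
grip_width: 0.463
```

```bash
python3 go.py .4945 .3873 .18 88.6
```

```text
t 4.55 pos [0.4786 0.259  0.1915] yaw_y 88.6 j [ 0.34  0.26 -0.07  1.23  0.    0.37] grip 0.463 F [ 0.4  0.7 -1.3]
shift cm [-1.27 12.87  1.15] turn deg [ 0.01 -0.01 -0.02]
```

Request:
drive_tool(
  increments=[3.0, -0.4, 4, 0, 0, 0, 0, 3.0, -0.8, 8, 0, 0, 0, 0, 3.0, -1.1, 11, 0, 0, 0, 0, 3.0, -1.3, 12.8, 0, 0, 0, 0, 3.0, -1.3, 12.8, 2, 0, 0, 0, 3.0, -1.3, 12.8, 5, 0, 0, 0, 3.0, -1.3, 12.8, 7, 0, 0, 0, 3.0, -1.3, 12.8, 8, 0, 0, 0],
)

```text
time: 5.55
ee_pos: [0.4946, 0.3846, 0.1103]
ee_rot: [-0.039, -3.14, 0.001]
contact_force: [-0.2, -0.3, -1.3]
grip_width: 0.462
```

```bash
python3 go.py .4945 .3873 .015 88.6; python3 - <<'E'
from h import *
im=vision.get_image('wrist');cv2.imwrite('pics/w3.png',im['color'])
E
```

```text
t 5.55 pos [0.4946 0.3846 0.1103] yaw_y 88.6 j [ 0.53  0.44 -0.01  1.12 -0.    0.55] grip 0.462 F [-0.2 -0.3 -1.3]
shift cm [-0.    0.27  9.53] turn deg [-0.05 -0.08 -0.04]
```

View pics/w3.png

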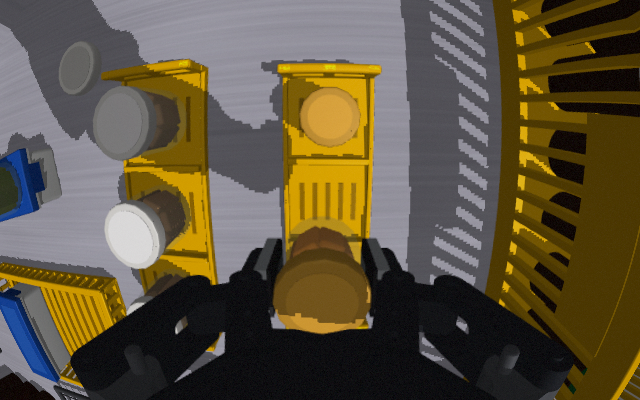

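Request:
drive_tool(
  increments=[3.0, 0, 0.3, 2, 0, 0, 0, 3.0, 0, 0.3, 4.5, 0, 0, 0, 3.0, 0, 0.3, 6.5, 0, 0, 0, 3.0, 0, 0.3, 8, 0, 0, 0, 3.0, 0, 0.3, 9, 0, 0, 0, 3.0, 0, 0.3, 9.2, 0, 0, 0, 3.0, 0, 0.3, 9.4, 0, 0, 0, 3.0, 0, 0.3, 9.5, 0, 0, 0],
)

```text
time: 6.6
ee_pos: [0.4952, 0.3884, 0.0167]
ee_rot: [0.039, 3.141, 0.001]
contact_force: [-0.0, -1.4, -1.3]
grip_width: 0.46
```

```bash
python3 go.py .4945 .3873 .0143 88.6
```

```text
t 6.6 pos [0.4952 0.3884 0.0167] yaw_y 88.6 j [ 0.53  0.52 -0.14  0.91  0.    0.56] grip 0.46 F [-0.  -1.4 -1.3]
shift cm [ 0.07 -0.11  0.24] turn deg [ 0.02  0.04 -0.02]
```

Request:
drive_tool(
  increments=[3.0, 0, 0, 0.1, 0, 0, 0, 3.0, 0, 0, 0.2, 0, 0, 0, 3.0, 0, 0, 0.25, 0, 0, 0, 3.0, 0, 0, 0.25, 0, 0, 0],
)

```text
time: 7.1
ee_pos: [0.4951, 0.3883, 0.0149]
ee_rot: [0.039, 3.14, 0.001]
contact_force: [-2.1, -1.7, 7.8]
grip_width: 0.459
```

Request:
drive_tool(
  increments=[4.2, 0, 0, 0, 0, 0, 0, 4.6, 0, 0, 0, 0, 0, 0, 5.2, 0, 0, 0, 0, 0, 0, 6.2, 0, 0, 0, 0, 0, 0, 6.5, 0, 0, 0, 0, 0, 0, 6.5, 0, 0, -1.5, 0, 0, 0, 6.5, 0, 0, -5, 0, 0, 0, 6.5, 0, 0, -10, 0, 0, 0],
)

```text
time: 8.1
ee_pos: [0.4944, 0.3879, 0.1148]
ee_rot: [-0.039, -3.14, 0.002]
contact_force: [0.7, 0.6, -0.5]
grip_width: 0.757
```

```bash
python3 go.py .4574 .0660 .20 7.8; python3 go.py .4574 .0660 .20 7.8 -n; python3 - <<'E'
from h import *
im=vision.get_image('wrist');cv2.imwrite('pics/w4.png',im['color'])
E
```

```text
t 8.1 pos [0.4944 0.3879 0.1148] yaw_y 88.6 j [ 0.53  0.44  0.    1.13 -0.    0.56] grip 0.757 F [ 0.7  0.6 -0.5]
shift cm [  2.92 -32.28  -8.48] turn deg [-1.100e-01 -3.000e-02  8.078e+01]
t 8.1 pos [0.4944 0.3879 0.1148] yaw_y 88.6 j [ 0.53  0.44  0.    1.13 -0.    0.56] grip 0.757 F [ 0.7  0.6 -0.5]
shift cm [  2.92 -32.28  -8.48] turn deg [-1.100e-01 -3.000e-02  8.078e+01]
```

View pics/w4.png

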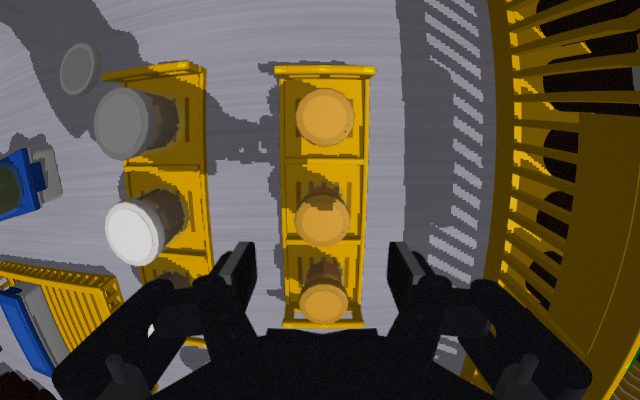

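Request:
drive_tool(
  increments=[8.5, 0, -1, -3, 0, 0, 3, 8.5, 0.4, -4, -6.5, 0, 0, 13, 8.5, 0.8, -8.5, -8.5, 0, 0, 23, 8.5, 1.2, -13.5, -8.5, 0, 0, 33, 8.5, 1.6, -18.5, -8.5, 0, 0, 43, 8.5, 2, -23.5, -8.5, 0, 0, 53, 8.5, 2.5, -28, -8.5, 0, 0, 63, 8.5, 2.9, -31, -8.5, 0, 0, 73],
)

```text
time: 9.15
ee_pos: [0.458, 0.0773, 0.1999]
ee_rot: [1.908, 2.494, 0.001]
contact_force: [-0.1, 0.0, 0.6]
grip_width: 0.995
```

Request:
drive_tool(
  increments=[8.5, 0, 0, 0, 0, 0, 7.8, 8.5, 0, 0, 0, 0, 0, 7.8],
)

```text
time: 9.4
ee_pos: [0.4584, 0.0787, 0.1997]
ee_rot: [2.065, 2.366, 0.001]
contact_force: [0.4, 0.2, -0.2]
grip_width: 0.994
```

```bash
python3 - <<'E'
from h import *
T=toolT();im=vision.get_image('wrist');cv2.imwrite('pics/w5.png',im['color'])
E
python3 m.py 2>&1 | grep -v place
python3 go.py .4574 .0660 .085 7.8
```

```text
return _methods._mean(a, axis=axis, dtype=dtype,
  ret = ret.dtype.type(ret / rcount)
table z -0.00046360437200720916
Traceback (most recent call last):
  File "m.py", line 14, in <module>
    lid(306,236,14,.165,.185,'gold')
    ~~~^^^^^^^^^^^^^^^^^^^^^^^^^^^^^
  File "m.py", line 12, in lid
    vv,uu=np.nonzero(m);cen=[(uu.min()+uu.max())/2,(vv.min()+vv.max())/2]
                              ~~~~~~^^
ValueError: zero-size array to reduction operation minimum which has no identity
t 9.5 pos [0.4584 0.0792 0.1993] yaw_y 8.0 j [-0.01  0.13 -0.23  1.21  0.    1.42] grip 0.996 F [0.  0.1 0.6]
shift cm [-1.29 -0.29 11.43] turn deg [0.05 0.01 0.18]
```

View pics/w5.png

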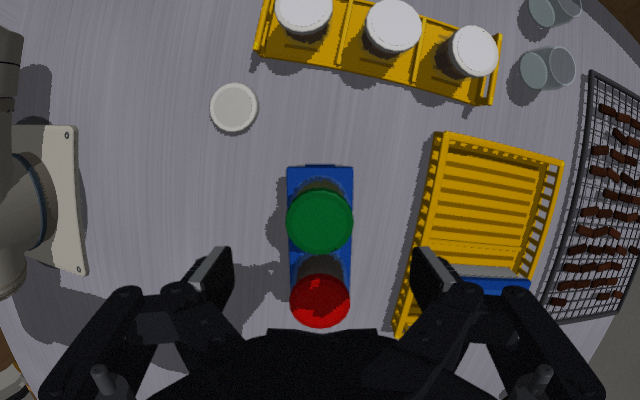

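```bash
python3 - <<'E'
from h import *
T=toolT();im=vision.get_image('wrist')
print('green',wlid(([60,100,60],[90,255,255]),(270,180,370,262),.120,T,im))
print('red',wlid(([0,180,100],[6,255,255]),(280,270,360,330),.120,T,im))
E
```

```text
green (array([ 285,  191,   68,   64, 3368], dtype=int32), array([0.4574, 0.0675]), array([0.4575, 0.0668]), 0.0261)
red (array([292, 299,  57,  30, 731], dtype=int32), array([ 0.4719, -0.0184]), array([ 0.4688, -0.0087]), 0.0252)
```

Request:
drive_tool(
  increments=[8.5, -0.8, -0.2, 0, 0, 0, 0, 8.5, -1.2, -0.3, 1, 0, 0, 0, 8.5, -1.2, -0.3, 4, 0, 0, 0, 8.5, -1.2, -0.3, 7, 0, 0, 0, 8.5, -1.2, -0.3, 10, 0, 0, 0, 8.5, -1.2, -0.3, 12, 0, 0, 0, 8.5, -1.2, -0.3, 12.7, 0, 0, 0, 8.5, -1.2, -0.3, 12.7, 0, 0, 0],
)

```text
time: 10.55
ee_pos: [0.4568, 0.0666, 0.0716]
ee_rot: [-2.065, -2.367, 0.001]
contact_force: [0.2, -0.3, 1.9]
grip_width: 0.991
```

Request:
drive_tool(
  increments=[6.5, 0, 0, 0, 0, 0, 0, 5.6, 0, 0, 0, 0, 0, 0, 4.8, 0, 0, 0, 0, 0, 0, 4.4, 0, 0, 0, 0, 0, 0, 4.4, 0, 0, 0, 0, 0, 0, 4.4, 0, 0, 0, 0, 0, 0],
  squeeze=35,
)

```text
time: 11.3
ee_pos: [0.4578, 0.0668, 0.0726]
ee_rot: [2.064, 2.366, 0.002]
contact_force: [0.7, 0.4, 6.5]
grip_width: 0.625
```

```bash
python3 go.py .4724 -.3819 .15 95; python3 - <<'E'
from h import *
im=vision.get_image('wrist');cv2.imwrite('pics/w6.png',im['color'])
E
```

```text
t 11.3 pos [0.4578 0.0668 0.0726] yaw_y 7.8 j [-0.04  0.22 -0.47  0.88  0.    1.4 ] grip 0.625 F [0.7 0.4 6.5]
shift cm [-44.65  -4.61  -7.74] turn deg [ 8.000e-02  1.000e-01 -8.721e+01]
```

View pics/w6.png

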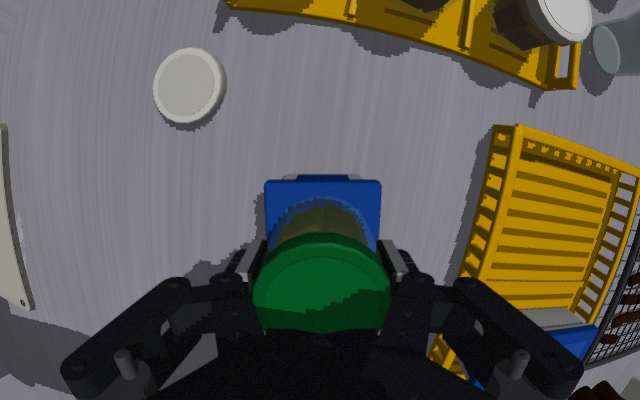

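Request:
drive_tool(
  increments=[4.4, 0, 0, -0.8, 0, 0, 0, 4.4, 0, 0, -2.5, 0, 0, 0, 4.4, 0, 0, -5, 0, 0, 0, 4.4, 0, 0, -7.5, 0, 0, 0, 4.4, -0.5, -0.1, -9.5, 0, 0, -3, 4.4, -3, -0.3, -10, 0, 0, -10, 4.4, -7, -0.7, -10, 0, 0, -19, 4.4, -11.5, -1.2, -10, 0, 0, -28],
)

```text
time: 12.35
ee_pos: [0.4603, -0.0495, 0.1721]
ee_rot: [-1.422, -2.801, 0.0]
contact_force: [-0.3, -0.4, -2.3]
grip_width: 0.625
```

```bash
python3 go.py .4724 -.3819 .13 95
```

```text
t 12.35 pos [ 0.4603 -0.0495  0.1721] yaw_y 36.2 j [-0.29  0.14 -0.29  1.14  0.    0.65] grip 0.625 F [-0.3 -0.4 -2.3]
shift cm [-27.55 -18.63   4.21] turn deg [-0.000e+00 -1.000e-02 -5.885e+01]
```

Request:
drive_tool(
  increments=[4.4, -3.6, -2.4, 0, 0, 0, -9, 4.4, -7.4, -5, 0, 0, 0, -18, 4.4, -11.2, -7.5, 0, 0, 0, -27, 4.4, -15, -10.1, 0, 0, 0, -36, 4.4, -18.8, -12.7, 0, 0, 0, -45, 4.4, -22.5, -15.2, 0, 0, 0, -53, 4.4, -25.7, -17.4, 0, 0, 0, -58.8, 4.4, -27.5, -18.6, 1, 0, 0, -58.8],
)

```text
time: 13.35
ee_pos: [0.4703, -0.3825, 0.1617]
ee_rot: [-0.123, 3.139, -0.001]
contact_force: [0.7, 0.4, -2.4]
grip_width: 0.625
```

```bash
python3 go.py .4724 -.3819 .021 95; python3 - <<'E'
from h import *
im=vision.get_image('wrist');cv2.imwrite('pics/w7.png',im['color'])
E
```

```text
t 13.35 pos [ 0.4703 -0.3825  0.1617] yaw_y 94.5 j [-0.82  0.38  0.02  1.21 -0.   -0.9 ] grip 0.625 F [ 0.7  0.4 -2.4]
shift cm [-0.21  0.05 14.07] turn deg [-0.02  0.01 -0.5 ]
```

View pics/w7.png

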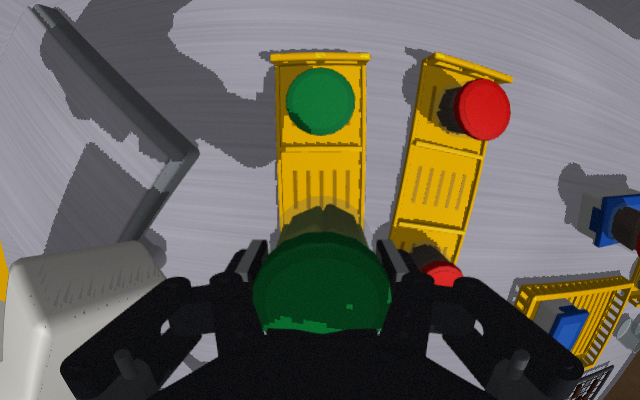

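Request:
drive_tool(
  increments=[4.4, -0.2, 0, 2.5, 0, 0, -0.5, 4.4, -0.2, 0, 5.5, 0, 0, -0.5, 4.4, -0.2, 0, 8.5, 0, 0, -0.5, 4.4, -0.2, 0, 11, 0, 0, -0.5, 4.4, -0.2, 0, 12.8, 0, 0, -0.5, 4.4, -0.2, 0, 13.4, 0, 0, -0.5, 4.4, -0.2, 0, 13.7, 0, 0, -0.5, 4.4, -0.2, 0, 13.7, 0, 0, -0.5],
)

```text
time: 14.4
ee_pos: [0.4727, -0.3805, 0.0252]
ee_rot: [-0.139, 3.138, -0.001]
contact_force: [-0.4, -0.6, -2.3]
grip_width: 0.619
```

```bash
python3 go.py .4724 -.3819 .021 95
```

```text
t 14.4 pos [ 0.4727 -0.3805  0.0252] yaw_y 95.1 j [-0.82  0.48 -0.19  0.9   0.   -0.9 ] grip 0.619 F [-0.4 -0.6 -2.3]
shift cm [ 0.05 -0.14  0.42] turn deg [-0.02  0.02  0.07]
```

Request:
drive_tool(
  increments=[4.4, 0, -0.1, 0.15, 0, 0, 0, 4.4, 0, -0.1, 0.3, 0, 0, 0, 4.4, 0, -0.1, 0.4, 0, 0, 0, 4.4, 0, -0.1, 0.4, 0, 0, 0],
)

```text
time: 14.9
ee_pos: [0.4727, -0.3817, 0.0216]
ee_rot: [-0.139, 3.138, -0.001]
contact_force: [-1.8, 1.1, 4.5]
grip_width: 0.624
```

Contact (+7 N). Release and rise.

Request:
drive_tool(
  increments=[5.4, 0, 0, 0, 0, 0, 0, 5.9, 0, 0, 0, 0, 0, 0, 6.5, 0, 0, 0, 0, 0, 0, 7.2, 0, 0, 0, 0, 0, 0, 7.2, 0, 0, 0, 0, 0, 0, 7.2, 0, 0, -1.5, 0, 0, 0, 7.2, 0, 0, -5, 0, 0, 0, 7.2, 0, 0, -11, 0, 0, 0],
)

```text
time: 15.9
ee_pos: [0.4719, -0.3808, 0.1313]
ee_rot: [0.139, -3.136, -0.004]
contact_force: [0.9, -0.5, -0.3]
grip_width: 0.843
```

```bash
python3 go.py .468 -.007 .2 7.8;  python3 - <<'E'
from h import *
im=vision.get_image('wrist');cv2.imwrite('pics/w8.png',im['color'])
E
```

```text
t 15.9 pos [ 0.4719 -0.3808  0.1313] yaw_y 95.1 j [-0.82  0.4  -0.03  1.15 -0.   -0.91] grip 0.843 F [ 0.9 -0.5 -0.3]
shift cm [-2.91 37.28 -6.78] turn deg [ 3.000e-02 -2.000e-01  8.728e+01]
```

View pics/w8.png

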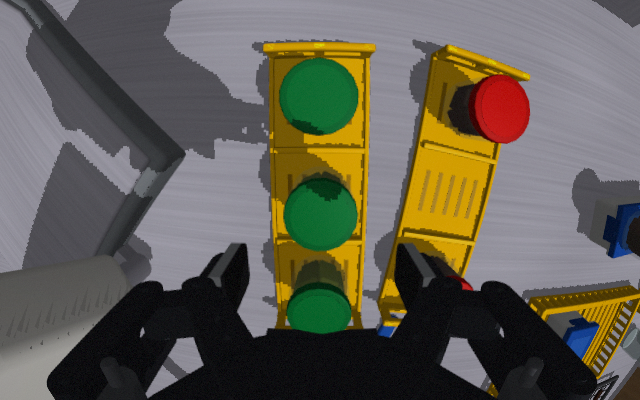

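Request:
drive_tool(
  increments=[8, 0, 1, -3, 0, 0, 5, 8.5, -0.4, 5, -6, 0, 0, 15, 8.5, -0.8, 10, -6.8, 0, 0, 25, 8.5, -1.2, 15, -6.8, 0, 0, 35, 8.5, -1.6, 20, -6.8, 0, 0, 45, 8.5, -2, 25, -6.8, 0, 0, 55, 8.5, -2.5, 30, -6.8, 0, 0, 65, 8.5, -3.1, 33.4, -6.8, 0, 0, 75],
)

```text
time: 16.95
ee_pos: [0.4736, -0.0441, 0.2]
ee_rot: [1.805, 2.569, 0.001]
contact_force: [1.1, 0.2, 0.5]
grip_width: 0.993
```

Request:
drive_tool(
  increments=[8.5, 0, 0, 0, 0, 0, 10, 8.5, 0, 0, 0, 0, 0, 12.2],
)

```text
time: 17.2
ee_pos: [0.474, -0.0454, 0.1999]
ee_rot: [2.065, 2.366, 0.001]
contact_force: [-0.3, -0.6, -0.3]
grip_width: 0.989
```

```bash
python3 - <<'E'
from h import *
T=toolT();im=vision.get_image('wrist');cv2.imwrite('pics/w9.png',im['color'])
print('red',wlid(([0,180,100],[6,255,255]),(250,170,400,330),.120,T,im))
E
python3 go.py .4677 -.0066 .072 7.8

```

```text
red (array([290, 170,  63,  21, 911], dtype=int32), array([ 0.47  , -0.0231]), array([ 0.4691, -0.017 ]), 0.0227)
t 17.25 pos [ 0.474  -0.0457  0.1998] yaw_y 7.7 j [-0.27  0.14 -0.21  1.22 -0.    1.16] grip 0.996 F [-0.5 -0.2 -1. ]
shift cm [ 3.96 -0.12 12.78] turn deg [ 0.08  0.04 -0.06]
```

View pics/w9.png

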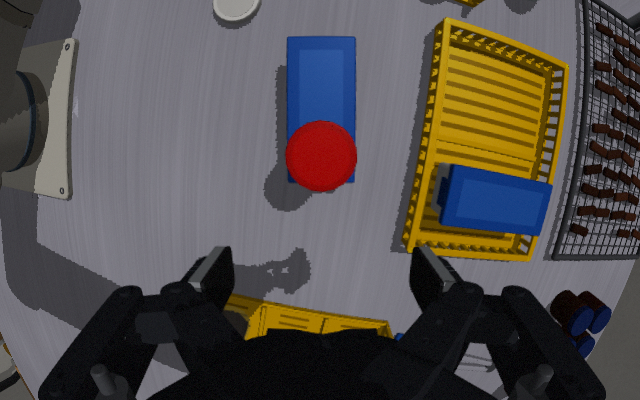

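```bash
python3 - <<'E'
from h import *
T=toolT();im=vision.get_image('wrist')
print('red',wlid(([0,180,100],[6,255,255]),(250,110,400,230),.120,T,im))
for p in [(287,37),(355,37),(354,182),(288,182)]: print(wray(im,T,p,.055).round(4))
E
```

```text
red (array([ 286,  120,   71,   71, 3626], dtype=int32), array([ 0.4675, -0.0067]), array([ 0.4675, -0.007 ]), 0.0259)
[0.4226 0.0929 0.055 ]
[0.4846 0.1013 0.055 ]
[ 0.5032 -0.035   0.055 ]
[ 0.4411 -0.0435  0.055 ]
```

Request:
drive_tool(
  increments=[8.5, 2, -0.1, 0, 0, 0, 0, 8.5, 3.9, -0.1, 0.5, 0, 0, 0, 8.5, 3.9, -0.1, 4, 0, 0, 0, 8.5, 3.9, -0.1, 7, 0, 0, 0, 8.5, 3.9, -0.1, 10, 0, 0, 0, 8.5, 3.9, -0.1, 12, 0, 0, 0, 8.5, 3.9, -0.1, 12.7, 0, 0, 0, 8.5, 3.9, -0.1, 12.7, 0, 0, 0],
)

```text
time: 18.3
ee_pos: [0.4677, -0.0077, 0.0722]
ee_rot: [2.063, 2.369, 0.0]
contact_force: [0.1, 0.0, 0.3]
grip_width: 0.993
```

Request:
drive_tool(
  increments=[6.5, 0, 0, 0, 0, 0, 0, 5.6, 0, 0, 0, 0, 0, 0, 4.8, 0, 0, 0, 0, 0, 0, 4.4, 0, 0, 0, 0, 0, 0, 4.4, 0, 0, 0, 0, 0, 0, 4.4, 0, 0, 0, 0, 0, 0],
)

```text
time: 19.05
ee_pos: [0.4682, -0.0076, 0.0726]
ee_rot: [2.062, 2.368, 0.001]
contact_force: [-0.2, 0.1, 6.5]
grip_width: 0.625
```

```bash
python3 go.py .4610 -.2597 .172 85.9
```

```text
t 19.05 pos [ 0.4682 -0.0076  0.0726] yaw_y 7.9 j [-0.2   0.23 -0.45  0.89  0.    1.24] grip 0.625 F [-0.2  0.1  6.5]
shift cm [-24.87  -4.16  -9.94] turn deg [ 6.000e-02  9.000e-02 -7.801e+01]
```

Request:
drive_tool(
  increments=[4.4, 0, 0, -0.8, 0, 0, 0, 4.4, 0, 0, -2.5, 0, 0, 0, 4.4, -0.5, -0.1, -5, 0, 0, -5, 4.4, -2.5, -0.4, -7.5, 0, 0, -14, 4.4, -5.5, -0.9, -8.5, 0, 0, -23, 4.4, -9, -1.5, -8.5, 0, 0, -32, 4.4, -12.5, -2.1, -8.5, 0, 0, -41, 4.4, -16, -2.7, -8.5, 0, 0, -50],
)

```text
time: 20.05
ee_pos: [0.4624, -0.1708, 0.1571]
ee_rot: [-0.861, -3.021, -0.0]
contact_force: [1.1, 0.5, -2.0]
grip_width: 0.621
```

```bash
python3 go.py .4610 -.2597 .025 85.9
```

```text
t 20.05 pos [ 0.4624 -0.1708  0.1571] yaw_y 58.2 j [-0.52  0.2  -0.25  1.12 -0.    0.03] grip 0.621 F [ 1.1  0.5 -2. ]
shift cm [-4.57 -7.63 13.21] turn deg [ 0.000e+00 -1.000e-02 -2.772e+01]
```

Request:
drive_tool(
  increments=[4.4, -1.8, -3.1, 0, 0, 0, -9, 4.4, -3.5, -5.8, 0, 0, 0, -18, 4.4, -4.5, -7.6, 0, 0, 0, -26, 4.4, -4.6, -7.6, 1.5, 0, 0, -27.7, 4.4, -4.6, -7.6, 4, 0, 0, -27.7, 4.4, -4.6, -7.6, 6, 0, 0, -27.7, 4.4, -4.6, -7.6, 7, 0, 0, -27.7, 4.4, -4.6, -7.6, 7, 0, 0, -27.7],
)

```text
time: 21.05
ee_pos: [0.461, -0.2578, 0.0862]
ee_rot: [-0.121, -3.138, -0.002]
contact_force: [0.9, -0.2, -1.6]
grip_width: 0.619
```

```bash
python3 go.py .4610 -.2597 .025 85.9;  python3 - <<'E'
from h import *
im=vision.get_image('wrist');cv2.imwrite('pics/w10.png',im['color'])
E
```

```text
t 21.05 pos [ 0.461  -0.2578  0.0862] yaw_y 85.6 j [-0.67  0.31 -0.3   0.97  0.   -0.59] grip 0.619 F [ 0.9 -0.2 -1.6]
shift cm [-0.02 -0.2   6.12] turn deg [ 0.06 -0.07 -0.33]
```

View pics/w10.png

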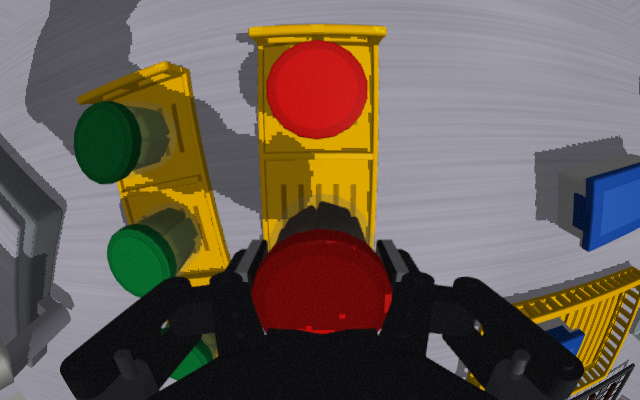

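Request:
drive_tool(
  increments=[4.4, 0, -0.1, 2, 0, 0, 0, 4.4, 0, -0.2, 4, 0, 0, 0, 4.4, 0, -0.2, 5.5, 0, 0, 0, 4.4, 0, -0.2, 6.1, 0, 0, 0, 4.4, 0, -0.2, 6.3, 0, 0, 0, 4.4, 0, -0.2, 6.45, 0, 0, 0, 4.4, 0, -0.2, 6.5, 0, 0, 0, 4.4, 0, -0.2, 6.5, 0, 0, 0],
)

```text
time: 22.1
ee_pos: [0.4613, -0.2607, 0.022]
ee_rot: [0.121, 3.139, -0.0]
contact_force: [-0.3, -0.5, -2.2]
grip_width: 0.624
```

Request:
drive_tool(
  increments=[4.4, 0, 0, 0.08, 0, 0, 0, 4.4, 0, 0, 0.15, 0, 0, 0, 4.4, 0, 0, 0.15, 0, 0, 0],
)

```text
time: 22.48
ee_pos: [0.4614, -0.2607, 0.0215]
ee_rot: [0.121, 3.138, -0.001]
contact_force: [-3.6, 3.3, 12.6]
grip_width: 0.623
```

Request:
drive_tool(
  increments=[5.4, 0, 0, -0.05, 0, 0, 0, 5.9, 0, 0, -0.05, 0, 0, 0, 6.5, 0, 0, -0.05, 0, 0, 0, 7.2, 0, 0, 0, 0, 0, 0, 7.2, 0, 0, 0, 0, 0, 0, 7.2, 0, 0, -1.5, 0, 0, 0, 7.2, 0, 0, -5, 0, 0, 0, 7.2, 0, 0, -10, 0, 0, 0],
)

```text
time: 23.48
ee_pos: [0.4607, -0.2602, 0.1215]
ee_rot: [-0.121, -3.138, -0.002]
contact_force: [0.6, -0.8, 0.2]
grip_width: 0.846
```

```bash
python3 go.py .4628 .0293 .14 7.7;  python3 - <<'E'
from h import *
im=vision.get_image('wrist');cv2.imwrite('pics/w11.png',im['color'])
E
```

```text
t 23.48 pos [ 0.4607 -0.2602  0.1215] yaw_y 85.6 j [-0.67  0.28 -0.24  1.06  0.   -0.6 ] grip 0.846 F [ 0.6 -0.8  0.2]
shift cm [ 2.02 28.88 -1.82] turn deg [-1.000e-02 -1.100e-01  7.788e+01]
```

View pics/w11.png

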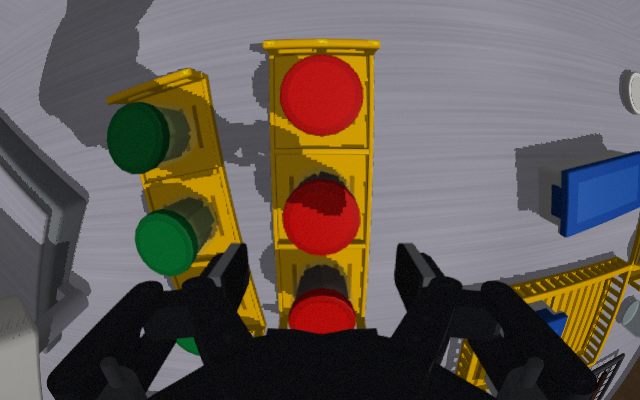

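Request:
drive_tool(
  increments=[8, 0, 1, -1.8, 0, 0, 3, 8.5, 0.3, 4.5, -1.8, 0, 0, 13, 8.5, 0.6, 9, -1.8, 0, 0, 23, 8.5, 0.9, 13.5, -1.8, 0, 0, 33, 8.5, 1.2, 18, -1.8, 0, 0, 43, 8.5, 1.6, 22.5, -1.8, 0, 0, 53, 8.5, 1.9, 26, -1.8, 0, 0, 63, 8.5, 2.0, 28.8, -1.8, 0, 0, 73],
)

```text
time: 24.52
ee_pos: [0.4633, 0.0296, 0.1393]
ee_rot: [1.97, 2.446, 0.001]
contact_force: [0.4, -0.4, -0.5]
grip_width: 1.0
```

Request:
drive_tool(
  increments=[8.5, 0, 0, 0, 0, 0, 4.9, 8.5, 0, 0, 0, 0, 0, 4.9],
)

```text
time: 24.78
ee_pos: [0.4635, 0.0284, 0.139]
ee_rot: [2.065, 2.366, 0.001]
contact_force: [0.1, -0.2, 0.6]
grip_width: 0.997
```

```bash
python3 - <<'E'
from h import *
im=vision.get_image('wrist');cv2.imwrite('pics/w12.png',im['color'])
top=vision.get_image('top');cv2.imwrite('pics/t12.png',top['color'][130:300,180:480].repeat(2,0).repeat(2,1))
E
python3 go.py .4628 .0293 .022 7.7
```

```text
t 24.88 pos [0.4635 0.0279 0.1388] yaw_y 7.8 j [-0.12  0.16 -0.35  1.06 -0.    1.31] grip 0.995 F [0.2 1.3 0.4]
shift cm [ 0.15 -0.06 11.68] turn deg [0.04 0.01 0.09]
```

View pics/w12.png

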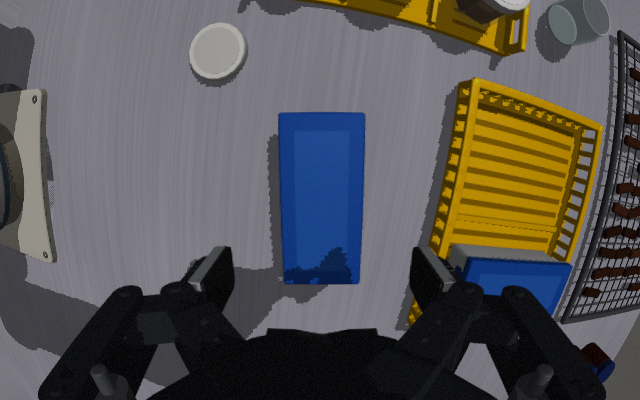

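View pics/t12.png

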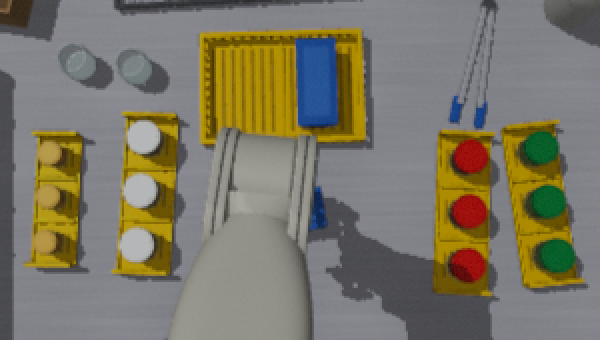

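```bash
python3 - <<'E'
from h import *
T=toolT();im=vision.get_image('wrist')
h=cv2.cvtColor(im['color'],cv2.COLOR_BGR2HSV);m=cv2.inRange(h,np.array([100,140,50]),np.array([125,255,255]))
m[:,400:]=0;m[:,:230]=0
n,l,s,c=cv2.connectedComponentsWithStats(m);k=1+np.argmax(s[1:,4]);print(s[k])
P=np.array([wray(im,T,p,.055)[:2] for p in np.argwhere(l==k)[:,::-1]]);print(cv2.minAreaRect(P.astype(np.float32)))
E
python3 go.py .4628 .0293 .014 7.7
```

```text
[  279   112    86   172 14118]
((0.4623677432537079, 0.02995390072464943), (0.06298860162496567, 0.13806501030921936), 7.8701677322387695)
t 24.93 pos [0.4635 0.0278 0.1386] yaw_y 7.8 j [-0.12  0.16 -0.35  1.06 -0.    1.31] grip 0.997 F [-0.8 -0.1  1. ]
shift cm [ 0.16 -0.06 12.46] turn deg [0.03 0.01 0.05]
```

Request:
drive_tool(
  increments=[8.5, 0.2, -0.1, 2, 0, 0, 0, 8.5, 0.2, -0.1, 5, 0, 0, 0, 8.5, 0.2, -0.1, 8, 0, 0, 0, 8.5, 0.2, -0.1, 11, 0, 0, 0, 8.5, 0.2, -0.1, 12.2, 0, 0, 0, 8.5, 0.2, -0.1, 12.4, 0, 0, 0, 8.5, 0.2, -0.1, 12.4, 0, 0, 0],
)

```text
time: 25.8
ee_pos: [0.4627, 0.0298, 0.015]
ee_rot: [2.067, 2.365, 0.001]
contact_force: [0.3, -0.4, -0.4]
grip_width: 0.993
```

Request:
drive_tool(
  increments=[7.2, 0, 0, 0, 0, 0, 0, 6.4, 0, 0, 0, 0, 0, 0, 5.8, 0, 0, 0, 0, 0, 0, 5.2, 0, 0, 0, 0, 0, 0, 5.2, 0, 0, 0, 0, 0, 0, 5.2, 0, 0, 0, 0, 0, 0],
  squeeze=50,
)

```text
time: 26.55
ee_pos: [0.4631, 0.0299, 0.0153]
ee_rot: [2.066, 2.364, 0.002]
contact_force: [-0.2, 0.6, 7.5]
grip_width: 0.744
```

```bash
python3 go.py .667 .079 .1 90.7
```

```text
t 26.55 pos [0.4631 0.0299 0.0153] yaw_y 7.7 j [-0.12  0.29 -0.55  0.73  0.    1.32] grip 0.744 F [-0.2  0.6  7.5]
shift cm [ 2.13 20.89 -8.43] turn deg [ 8.000e-02  1.200e-01 -8.301e+01]
```

Request:
drive_tool(
  increments=[5.2, 0, 0, -0.6, 0, 0, 0, 5.2, 0, 0, -2, 0, 0, 0, 5.2, 0, 0, -4.5, 0, 0, 0, 5.2, 0, 0, -7, 0, 0, 0, 5.2, 0, 0.3, -9, 0, 0, -4, 5.2, 0.2, 2.5, -9.5, 0, 0, -12, 5.2, 0.5, 5.2, -9.5, 0, 0, -21, 5.2, 0.8, 8, -9.5, 0, 0, -30],
)

```text
time: 27.55
ee_pos: [0.5407, 0.0488, 0.1095]
ee_rot: [-1.378, -2.823, 0.0]
contact_force: [0.1, -0.6, -3.4]
grip_width: 0.743
```

```bash
python3 go.py .667 .079 .1 90.7
```

```text
t 27.55 pos [0.5407 0.0488 0.1095] yaw_y 38.0 j [-0.06  0.31 -0.22  1.04 -0.    0.84] grip 0.743 F [ 0.1 -0.6 -3.4]
shift cm [-5.39 11.81  0.94] turn deg [-1.000e-02 -2.000e-02 -5.272e+01]
```

Request:
drive_tool(
  increments=[5.2, -0.9, 2, 0, 0, 0, -9, 5.2, -1.8, 4, 0, 0, 0, -18, 5.2, -2.7, 6, 0, 0, 0, -27, 5.2, -3.6, 8, 0, 0, 0, -36, 5.2, -4.5, 10, 0, 0, 0, -45, 5.2, -5.2, 11.4, 0, 0, 0, -51, 5.2, -5.4, 11.8, 0, 0, 0, -52.7, 5.2, -5.4, 11.8, 0, 0, 0, -52.7],
)

```text
time: 28.55
ee_pos: [0.6663, 0.078, 0.1089]
ee_rot: [0.008, -3.14, 0.0]
contact_force: [-0.4, 0.3, -4.0]
grip_width: 0.739
```

```bash
python3 go.py .667 .079 .022 90.7;  python3 - <<'E'
from h import *
im=vision.get_image('wrist');cv2.imwrite('pics/w13.png',im['color'])
im=vision.get_image('scene');cv2.imwrite('pics/s13.png',im['color'])
E
```

```text
t 28.55 pos [0.6663 0.078  0.1089] yaw_y 90.3 j [-0.01  0.52  0.11  1.17 -0.   -0.01] grip 0.739 F [-0.4  0.3 -4. ]
shift cm [-0.08  0.1   8.69] turn deg [-0.   -0.06 -0.4 ]
```

View pics/w13.png

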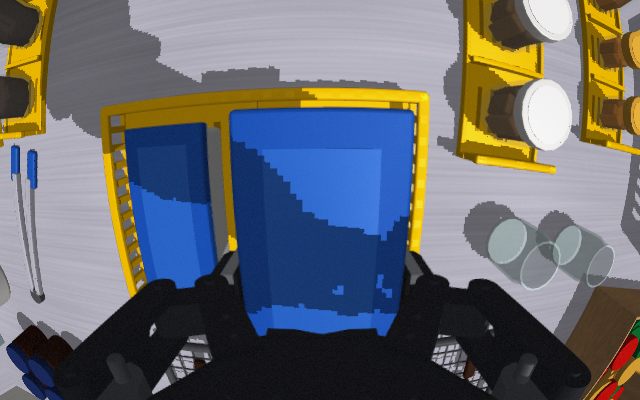

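View pics/s13.png

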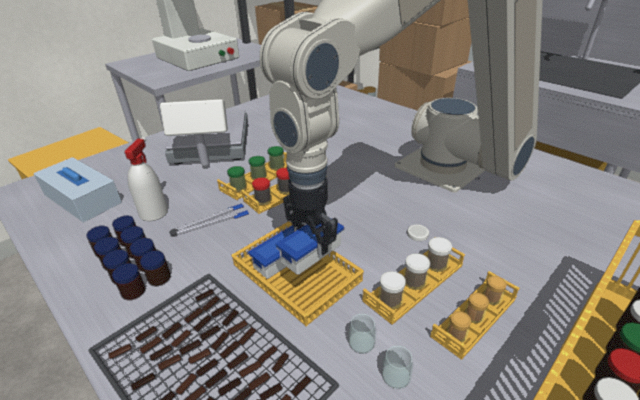

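```bash
python3 - <<'E'
from h import *
T=toolT();im=vision.get_image('wrist')
for p in [(103,108),(428,93)]: print(wray(im,T,p,.034).round(4))
for p in [(230,110),(414,110)]: print(wray(im,T,p,.148).round(4))
for p in [(127,130),(207,124)]: print(wray(im,T,p,.059).round(4))
E
```

```text
[ 0.5787 -0.105   0.034 ]
[0.577  0.1529 0.034 ]
[0.5954 0.0455 0.148 ]
[0.5951 0.1079 0.148 ]
[ 0.5996 -0.0614  0.059 ]
[0.6001 0.0028 0.059 ]
```

Request:
drive_tool(
  increments=[5.2, -0.3, 0.3, 1.5, 0, 0, -0.3, 5.2, -0.3, 0.3, 3.5, 0, 0, -0.3, 5.2, -0.3, 0.3, 5.5, 0, 0, -0.3, 5.2, -0.3, 0.3, 7.2, 0, 0, -0.3, 5.2, -0.3, 0.3, 8.2, 0, 0, -0.3, 5.2, -0.3, 0.3, 8.5, 0, 0, -0.3, 5.2, -0.3, 0.3, 8.6, 0, 0, -0.3, 5.2, -0.3, 0.3, 8.6, 0, 0, -0.3],
)

```text
time: 29.7
ee_pos: [0.6701, 0.081, 0.0239]
ee_rot: [-0.019, 3.14, -0.0]
contact_force: [0.7, -0.0, -3.1]
grip_width: 0.741
```

Request:
drive_tool(
  increments=[5.2, 0, 0, 0.15, 0, 0, 0, 5.2, 0, 0, 0.3, 0, 0, 0, 5.2, 0, 0, 0.4, 0, 0, 0, 5.2, 0, 0, 0.45, 0, 0, 0, 5.2, 0, 0, 0.45, 0, 0, 0],
)

```text
time: 30.32
ee_pos: [0.6698, 0.081, 0.0194]
ee_rot: [-0.019, 3.141, 0.0]
contact_force: [-3.8, -0.7, 5.3]
grip_width: 0.74
```

Request:
drive_tool(
  increments=[6.4, 0, 0, 0, 0, 0, 0, 6.8, 0, 0, 0, 0, 0, 0, 7.2, 0, 0, 0, 0, 0, 0, 7.4, 0, 0, 0, 0, 0, 0, 7.4, 0, 0, 0, 0, 0, 0, 7.4, 0, 0, -1.5, 0, 0, 0, 7.4, 0, 0, -5, 0, 0, 0, 7.4, 0, 0, -10, 0, 0, 0],
)

```text
time: 31.32
ee_pos: [0.6691, 0.081, 0.1197]
ee_rot: [0.019, -3.14, -0.0]
contact_force: [0.1, -0.5, 0.8]
grip_width: 0.868
```

Request:
drive_tool(
  increments=[7.4, 2, 0, -4, 0, 0, 0, 7.4, 7, 0, -6, 0, 0, 0, 7.4, 13, 0, -6, 0, 0, 0, 7.4, 19, 0, -6, 0, 0, 0, 7.4, 24, 0, -6, 0, 0, 0, 7.4, 24, 0, -6, 0, 0, 0],
)

```text
time: 32.08
ee_pos: [0.4268, 0.0783, 0.1804]
ee_rot: [-0.019, 3.14, 0.0]
contact_force: [0.4, -0.2, 0.9]
grip_width: 0.866
```

```bash
cat > m2.py <<'E'
from h import *
T=toolT();w=vision.get_image('wrist');cv2.imwrite('pics/w14.png',w['color'])
top=vision.get_image('top');cv2.imwrite('pics/t14.png',top['color'][130:300,180:480].repeat(2,0).repeat(2,1))
C=cloud(top)
def lid(u,v,r,zlo,zhi,lab):
    m=np.zeros((400,640),bool);m[v-r:v+r+1,u-r:u+r+1]=1
    m&=(C[...,2]>zlo)&(C[...,2]<zhi)
    P=C[m];(c,rad)=cv2.minEnclosingCircle(P[:,:2].astype(np.float32))
    print(lab,len(P),'z',np.median(P[:,2]).round(4),'mean',P.mean(0).round(4),'circ',np.round(c,4))
lid(413,236,14,.06,.08,'red');lid(453,231,14,.06,.08,'green');lid(206,229,12,.048,.066,'gold')
for a in [(413,208,'r1'),(414,263,'r2'),(450,204,'g1'),(458,258,'g2')]: lid(a[0],a[1],14,.06,.08,a[2])
for a in [(206,207,'o1'),(205,251,'o2')]: lid(a[0],a[1],10,.048,.066,a[2])
for sl in [(slice(150,195),slice(288,322),'tub'),(slice(145,197),slice(325,352),'ftub')]:
    P=C[sl[0],sl[1]].reshape(-1,3);P=P[(P[:,2]>.05)&(P[:,2]<.068)];print(sl[2],cv2.minAreaRect(P[:,:2].astype(np.float32)),np.median(P[:,2]),P.mean(0))
E
python3 m2.py; python3 go.py .43 .08 .18 90
```

```text
red 241 z 0.0695 mean [ 0.4596 -0.2601  0.0693] circ [ 0.4597 -0.261 ]
green 242 z 0.0694 mean [ 0.472  -0.3808  0.0692] circ [ 0.4726 -0.3813]
gold 129 z 0.0571 mean [0.4956 0.386  0.0568] circ [0.4962 0.3861]
r1 231 z 0.0697 mean [ 0.5435 -0.2656  0.0697] circ [ 0.5436 -0.2664]
r2 247 z 0.0692 mean [ 0.3785 -0.2537  0.0691] circ [ 0.3783 -0.2544]
g1 236 z 0.0697 mean [ 0.5547 -0.3747  0.0695] circ [ 0.5554 -0.3754]
g2 253 z 0.0693 mean [ 0.3901 -0.3889  0.0692] circ [ 0.3899 -0.3902]
o1 129 z 0.0562 mean [0.5633 0.3853 0.0561] circ [0.5637 0.387 ]
o2 135 z 0.0566 mean [0.4255 0.389  0.0564] circ [0.4241 0.3902]
tub ((0.6695260405540466, 0.0804816335439682), (0.14175164699554443, 0.06430289894342422), 0.7896245718002319) 0.05867253296070141 [0.66817974 0.07989398 0.05861118]
ftub ((0.6689465045928955, -0.032495349645614624), (0.14091072976589203, 0.06389671564102173), 0.29245007038116455) 0.058788651465475406 [ 0.66788571 -0.03249638  0.05874931]
t 32.17 pos [0.4301 0.0781 0.1802] yaw_y 90.7 j [-0.01  0.09 -0.33  1.15 -0.   -0.02] grip 0.867 F [ 0.3  0.2 -0.6]
shift cm [0.01 0.19 0.02] turn deg [-0.01  0.17  0.68]
```

View pics/t14.png

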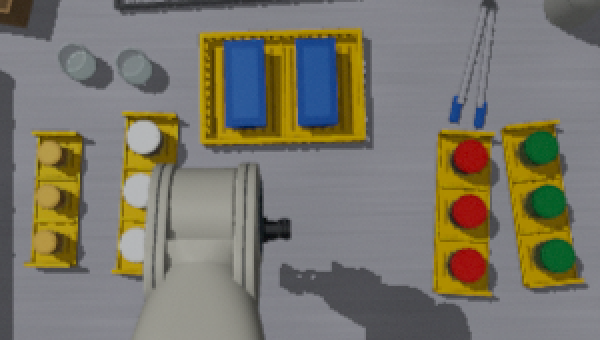

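View pics/w14.png

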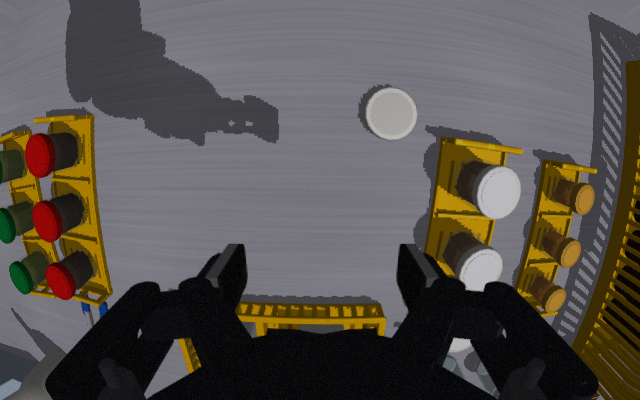

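```bash
python3 -c "
from bench import ctrl,status
print(ctrl.finish_job(), status.get_obs()['contact_force'])"
```

```text
the job is handed in; nothing more can be done
the job is handed in; nothing more can be done
```

I took the stack down in the order gold, green, red, tub, set each piece in its place, and handed the job in after about 32 s of the 128 s allowed. `ctrl.finish_job()` gives no verdict, so the result rests on my last checks.

| Piece | Last check in the top camera |
|---|---|
| Red jar | about 1.5 mm from the middle between its two neighbours; lid at the same height as theirs |
| Green jar | about 1 mm from the middle between its two neighbours; lid at the same height as theirs |
| Gold jar | about 1.5 mm from the middle between its two neighbours; lid at the same height as theirs |
| Tub | about 112–113 mm from the fixed tub (112 wanted); lid at the same height; 0.5–0.8° out of parallel |

- **Gripper:** it was clear of everything at hand-in, with no contact force beyond noise.
- **Disagreement:** before I set the tub down, the wrist camera put the fixed tub about 3 mm farther left (+y) than the top camera did. I aimed between the two readings, well inside the 15 mm tolerance.
- **Failed check:** one measuring script stopped with an error because it looked for the gold jar on the stack after I had moved it. I measured from the wrist camera instead.

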